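# Draw the urgent sample's carrier out of the cell counter's loader

### The job

The red-capped tube is wanted: on the cell counter's sample loader, push the green end of the lock bar in to free the carriers, hook a fingertip behind the blue lip of the carrier that holds the red-capped tube and draw it out to its stop, then push the orange end of the bar in so that the carriers are locked again, with the other two still fully home. Grip and lift nothing, do not touch the tubes, and leave everything else on the bench as it lies.

Things in the scene. Friction and masses are not known exactly. Their poses are not given: they have to be found in the camera images.
- loader: sample loader, fixed: pale open bed 252 mm wide, 36 mm high, three rails; white sampler housing behind it, 200 mm high, front face at x 0.314 of the loader. Origin on the bench on the bed's centre line, under the front face of a fully drawn-out carrier's lip, 16 mm behind the bed's front edge. x runs along the rails away from the robot, y left, z up; yaw up to 0.12 rad
- red_tube: the red-capped sample tube, loose, 13 mm body, 16 mm cap, 94 mm high, standing in a square well 41 mm deep of one of the three carriers; origin at the centre of its underside, which stands 52.5 mm above the bench (cap top 146 mm above the bench)
- green_tube: a green-capped sample tube, otherwise the same as the red one, standing in a well of one of the carriers
- purple_tube_1: a purple-capped sample tube, otherwise the same as the red one, standing in a well of one of the carriers
- purple_tube_2: a purple-capped sample tube, otherwise the same as the red one, standing in a well of one of the carriers
- purple_tube_3: a purple-capped sample tube, otherwise the same as the red one, standing in a well of one of the carriers
- lip_left (a point): middle of the upper rear edge of the left carrier's upturned blue lip (lane centre y +0.075 of the loader): 46 mm wide, 6 mm thick, top 79 mm above the bench, its flat rear face straight below this point. Behind it the grey carrier plate (46 mm wide, top 52.5 mm above the bench) is clear for 91 mm up to the white block of wells (94 mm high); first tube centre 106 mm behind, then every 22 mm
- lane_left (a joint): travel of the left carrier along its rail towards the robot (-x of the loader): 0 = home at the housing, 0.100 m = fully out at its front stop. About 2 N of friction, no spring: stays where it is left. While the lock bar is locked it can move only about 2 mm
- lip_middle (a point): middle of the upper rear edge of the middle carrier's upturned blue lip (lane centre y +0.000 of the loader): 46 mm wide, 6 mm thick, top 79 mm above the bench, its flat rear face straight below this point. Behind it the grey carrier plate (46 mm wide, top 52.5 mm above the bench) is clear for 91 mm up to the white block of wells (94 mm high); first tube centre 106 mm behind, then every 22 mm
- lane_middle (a joint): travel of the middle carrier along its rail towards the robot (-x of the loader): 0 = home at the housing, 0.100 m = fully out at its front stop. About 2 N of friction, no spring: stays where it is left. While the lock bar is locked it can move only about 2 mm
- lip_right (a point): middle of the upper rear edge of the right carrier's upturned blue lip (lane centre y -0.075 of the loader): 46 mm wide, 6 mm thick, top 79 mm above the bench, its flat rear face straight below this point. Behind it the grey carrier plate (46 mm wide, top 52.5 mm above the bench) is clear for 91 mm up to the white block of wells (94 mm high); first tube centre 106 mm behind, then every 22 mm
- lane_right (a joint): travel of the right carrier along its rail towards the robot (-x of the loader): 0 = home at the housing, 0.100 m = fully out at its front stop. About 2 N of friction, no spring: stays where it is left. While the lock bar is locked it can move only about 2 mm
- release_end (a point): centre of the outer face of the green round push face (20 mm across, facing -y, 26 mm above the bench; black collar 24 mm across 4 mm behind it) on the right-hand (-y) end of the lock bar, at x 0.120 of the loader. Locked, this face stands 24 mm out from the bed's side (y -0.150 of the loader); pushed fully in, 4 mm out. Free bench to its right
- lock_end (a point): centre of the outer face of the orange round push face (facing +y) on the left-hand (+y) end of the same bar, same size, height and x. Locked it stands 4 mm out from the bed's side (y +0.130 of the loader), unlocked 24 mm out. Free bench to its left
- lock_bar (a joint): steel lock bar across the bed under the carriers: 0 = locked, its 3 upright pins stand in notches in the carriers' left edges; 0.020 m = pushed over to the left (+y), all carriers free. A carrier has a notch for home and one for fully out (2 mm to spare either way), so the bar returns to 0 only when every carrier is fully home or fully out. About 2 N friction, no spring
- marker_1: a blue-capped white marker, 132 mm long, lying on the bench left of the loader; loose, not part of the job; origin at the centre of its underside
- log_pad: writing pad, 149 x 106 x 12 mm, lying front left; loose, not part of the job; origin at the centre of its underside
- tape_roll: roll of cream tape, 104 mm across, 25 mm high, front left; loose, not part of the job; origin at the centre of its underside

How it is judged:
On the way, in this order (a step that is already met when the one before it is completed fails the run):
1. the lock bar is pushed over, the carriers free and still home (value of joint lock_bar above 0.014 m and value of joint each of lane_left, lane_middle, lane_right below 0.03 m), for 0.1 s.
2. the carrier with the red-capped tube is out at its stop, the other two home (((y of red_tube in the frame of loader between 0.055 and 0.095 m and value of joint lane_left above 0.095 m and value of joint each of lane_middle, lane_right below 0.006 m) or (y of red_tube in the frame of loader between -0.02 and 0.02 m and value of joint lane_middle above 0.095 m and value of joint each of lane_left, lane_right below 0.006 m) or (y of red_tube in the frame of loader between -0.095 and -0.055 m and value of joint lane_right above 0.095 m and value of joint each of lane_left, lane_middle below 0.006 m))), for 0.1 s.
At the end, for the whole second after the job is handed in: the carrier with the red-capped tube is drawn out (at least 95 of 100 mm), the other two are home (within 6 mm), the lock bar is back in its locked position (within 4 mm), all five tubes stand upright in their wells (((y of red_tube in the frame of loader between 0.055 and 0.095 m and value of joint lane_left above 0.095 m and value of joint each of lane_middle, lane_right below 0.006 m) or (y of red_tube in the frame of loader between -0.02 and 0.02 m and value of joint lane_middle above 0.095 m and value of joint each of lane_left, lane_right below 0.006 m) or (y of red_tube in the frame of loader between -0.095 and -0.055 m and value of joint lane_right above 0.095 m and value of joint each of lane_left, lane_middle below 0.006 m)) and value of joint lock_bar below 0.004 m and angle between each of red_tube, green_tube, purple_tube_1, purple_tube_2, purple_tube_3's own z axis and vertical below 0.15 rad and z of each of red_tube, green_tube, purple_tube_1, purple_tube_2, purple_tube_3 in the frame of loader below 0.058 m and linear speed of red_tube below 0.02 m/s); the robot touches nothing.
It fails at once if a carrier that does not hold the red-capped tube was drawn out (more than 15 mm) ((value of joint lane_left above 0.015 m and not (y of red_tube in the frame of loader between 0.055 and 0.095 m)) or (value of joint lane_middle above 0.015 m and not (y of red_tube in the frame of loader between -0.02 and 0.02 m)) or (value of joint lane_right above 0.015 m and not (y of red_tube in the frame of loader between -0.095 and -0.055 m))).
It fails at once if a carrier's lip or an end of the lock bar was gripped between the fingers instead of hooked or pushed ((contact force between the fingers and lane_left_c4 above 2 N and contact force between the fingers and lane_left_c5 above 2 N) or (contact force between the fingers and lane_middle_c4 above 2 N and contact force between the fingers and lane_middle_c5 above 2 N) or (contact force between the fingers and lane_right_c4 above 2 N and contact force between the fingers and lane_right_c5 above 2 N) or (contact force between the fingers and lock_bar_c2 above 2 N and contact force between the fingers and lock_bar_c3 above 2 N) or (contact force between the fingers and lock_bar_c5 above 2 N and contact force between the fingers and lock_bar_c6 above 2 N)).
It fails at once if the robot touched a tube (contact force between any of the fingers, the arm and red_tube above 1 N or contact force between any of the fingers, the arm and green_tube above 1 N or contact force between any of the fingers, the arm and purple_tube_1 above 1 N or contact force between any of the fingers, the arm and purple_tube_2 above 1 N or contact force between any of the fingers, the arm and purple_tube_3 above 1 N).
It fails at once if a tube was lifted or tipped out of its well (z of any of red_tube, green_tube, purple_tube_1, purple_tube_2, purple_tube_3 in the frame of loader above 0.066 m or angle between any of red_tube, green_tube, purple_tube_1, purple_tube_2, purple_tube_3's own z axis and vertical above 0.3 rad).
It fails at once if something else on the bench was moved by more than 15 mm (distance of any of marker_1, log_pad, tape_roll from where it was at the start of the episode above 0.015 m).
It also fails if it takes over 64 s, if anything falls off the work surface, if the arm or the gripper's body presses on something with over 40 N, if the wrist force passes 120 N, or if a joint passes its speed limit or range.

### The arm

A 6-joint arm with a two-finger parallel gripper is mounted at the origin on a cart in front of the work surface, level with it; the furniture and walls round the work are solid. World frame = base frame: x ahead of the robot, y to its left, z up, the work surface at z = 0. Lengths are in m, angles in rad, forces in N, time in s.
With the tool pointing down it reaches from about 0.375 to 0.9 m from the base axis. Payload 3.1 kg.
Tool frame: the origin (TCP) lies midway between the tips of the shut fingers; the grasp point (between the pads) lies 19 mm behind it (manip.hold_point_z is the distance from the TCP to the grasp point, in m); x points along the fingers, y is the direction in which the jaws open and shut, and the axes are right-handed (so a half turn about x gives the same grasp; the last joint's range is limited). The gripper opens to 85 mm and grips with 20 to 120 N. Pads are 22 mm wide; open, the fingers measure 114 mm over their backs; the gripper's body (76 mm by 85 mm) begins 54 mm behind the grasp point. The pads swing forward as they close: fully open they stand 13 mm farther back than shut.
Start: joints at [-1.516, 0.527, 1.433, -0, 1.181, -0.178], TCP at [0.145, -0.608, 0.231] pointing down, gripper open.
Joint ranges: [-3.08, 3.08], [-0.75, 2.2], [0.22, 2.44], [-1.43, 4.57], [0, 2.65], [-2.85, 2.85]. Speed limits (rad/s): [2.79, 2.79, 3.14, 3.14, 3.14, 3.14].

### API

Orientations are given as a unit quaternion [x, y, z, w].
In Python, from station import manip, snapshot gives the robot as it stands.
- The arm moves only by the tool play_rows, never from a script. Its argument "series" is a list of rows, each a list of 4 numbers: the shift along the tool's x, y, z in m, then the turn about the tool's x in degrees. In form: [[tx, ty, tz, spin], ...]. A call has 1 to 20 rows; each row is the pose to reach, as a shift and turn from the pose measured when the call began, along the tool's axes at that moment; what a row does not reach only later rows make up. A row lasts 1/10 s, in which the tool goes at most 50 mm and 8.59 degrees, less where a joint would pass 70% of its speed; a pose out of reach is approached as far as the arm can. A call with a gripper value outside its range is refused whole. "claw" is the opening in per cent of the stroke, from 0 (shut) to 100 (fully open), set as the call begins (left out, the last holds). The fingers move at their own pace and stop on an object; "force" is the grip in N (left out, the last holds). Time passes only in rows, so rows that repeat a pose let the fingers close. It gives the time, the measured TCP pose, the force and the opening at its end, in the units of the state.
- manip.sense(): the state, without advancing time (a new reading comes with each control period).
- snapshot(name): name is "scene" or "top" or "wrist"; returns a dict with "image" (400x640x3 uint8, blue, green, red), "depth" (400x640 float32, m along the optical axis (not along the pixel's ray), 0 where there is no reading), "fov_y" (degrees; the focal length in pixels is half the picture's height over the tangent of half this angle, whatever the lens; pixels are square), "cx", "cy" (the principal point, pixels), "dist" ([k1, k2, p1, p2, k3] as OpenCV has them; the pictures are not rectified), "R" (3x3) and "t" (3): a world point X has camera coordinates R X + t. Camera axes: x right, y down, z forward; pixel columns grow to the right and rows downward; lengths in m; the calibration is good to about 2 mm. A picture is of the moment at which its call begins.
- manip.sign_off(): hands the job in, once; it reports no verdict.
The state is a dict: "t": time; "q": joint angles; "qd": joint speeds; "tau": joint torques, N m; "tcp_pos": TCP position; "tool_rot": TCP orientation; "force": force on the tool from outside, world axes, zero at the start; "ft_torque": the same for the moment, N m; "finger_gap": opening from 0.0 (shut) to 1.0 (fully open).
Only numpy, scipy, OpenCV 4.12 (cv2) and the standard library are available. Lean on these libraries where they do the work, as an engineer would, in place of code of your own. Each camera call takes 0.05 s, during which the arm holds its last target.

## Working session

There is one attempt and no reset: what is moved stays moved. The work goes in short steps, Python scripts to look and compute and a tool call to move; the robot and the scene stay as the last step left them, time stands still between calls to the robot, and variables do not carry over. Pictures are saved under pics/ and viewed, and the job is handed in when it is done.

Besides the shell and the picture viewer there is one more tool, called after "Request:" by a JSON object that holds its "method" and its "body", one argument or row to a line. play_rows: Moves the arm, as the interface text tells. Its arguments: {"type":"object","properties":{"series":{"type":"array","items":{"type":"array","items":{"type":"number"}}},"claw":{"type":"number"},"force":{"type":"number"}},"required":["series"]}

```bash
ls; mkdir -p pics; python3 - <<'E'
from station import manip, snapshot
import cv2,numpy as np
s=manip.sense(); print({k:np.round(v,3) for k,v in s.items()})
for n in ["scene","top","wrist"]:
    d=snapshot(n); cv2.imwrite(f"pics/{n}0.png",d["image"]); print(n,d["fov_y"],d["cx"],d["cy"],d["dist"],np.round(d["R"],3).tolist(),np.round(d["t"],3))
    np.savez(f"{n}0.npz",**d)
E
```

```text
pics
{'t': np.float64(0.0), 'q': array([-1.516,  0.528,  1.434,  0.   ,  1.181, -0.178]), 'qd': array([-0.001,  0.001, -0.001,  0.   ,  0.   ,  0.   ]), 'tau': array([ 0.0000e+00, -4.4235e+01, -1.7802e+01, -0.0000e+00,  9.0000e-03,
        0.0000e+00]), 'tcp_pos': array([ 0.145, -0.607,  0.23 ]), 'tool_rot': array([ 0.702,  0.083, -0.702,  0.082]), 'force': array([ 0.316,  0.968, -0.43 ]), 'ft_torque': array([ 0.007, -0.008,  0.066]), 'finger_gap': np.float64(1.0)}
scene 56.911156272381916 316.55183582447273 198.7388795496753 [-0.01650042  0.          0.          0.          0.        ] [[-0.584, -0.811, 0.013], [-0.549, 0.384, -0.742], [0.597, -0.441, -0.67]] [0.351 0.336 0.728]
top 55.88816798498864 313.92849736486625 202.6789995117084 [-0.03832562  0.          0.          0.          0.        ] [[-0.012, -1.0, 0.005], [-0.996, 0.012, -0.084], [0.084, -0.006, -0.996]] [0.066 0.543 1.26 ]
wrist 58.973007900933986 308.78252576195274 203.4055681183128 [-0.04972975  0.          0.          0.          0.        ] [[0.232, -0.973, -0.002], [-0.926, -0.222, 0.305], [-0.297, -0.069, -0.952]] [-0.624 -0.04   0.38 ]
```

View pics/scene0.png

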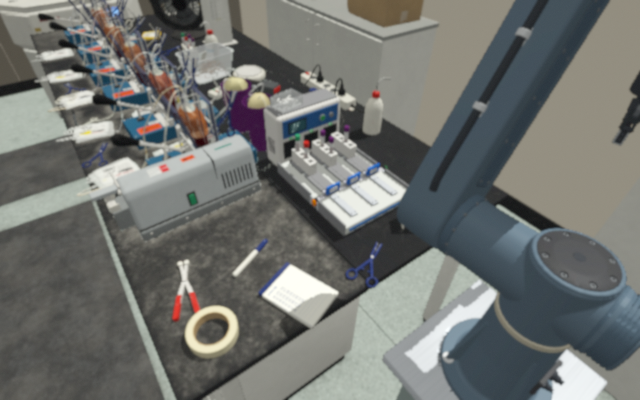

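View pics/top0.png

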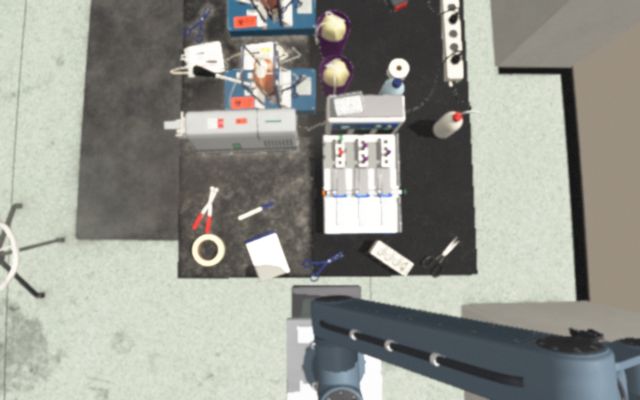

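The scene view shows the loader at about (340,170). In the top view its bed spans columns 323-400 and rows 135-232, with a red cap near (340,152). I'll zoom in and measure next.

```bash
cat > h.py <<'E'
import numpy as np,cv2
def K(d):
    h=d["image"].shape[0]; f=h/2/np.tan(np.radians(float(d["fov_y"]))/2)
    return np.array([[f,0,float(d["cx"])],[0,f,float(d["cy"])],[0,0,1]])
def ray(d,uv):
    p=cv2.undistortPoints(np.array([[uv]],float),K(d),np.array(d["dist"],float))[0,0]
    R=np.array(d["R"]);t=np.array(d["t"])
    return -R.T@t, R.T@np.array([p[0],p[1],1])
def plane(d,uv,z):
    o,v=ray(d,uv); return o+v*(z-o[2])/v[2]
def proj(d,X):
    r,_=cv2.Rodrigues(np.array(d["R"],float))
    return cv2.projectPoints(np.array(X,float).reshape(-1,3),r,np.array(d["t"],float),K(d),np.array(d["dist"],float))[0][:,0]
E
python3 - <<'E'
import numpy as np,cv2
from h import *
d=np.load("top0.npz"); im=d["image"]
cv2.imwrite("pics/topz.png",cv2.resize(im[85:245,300:420],None,fx=5*.75,fy=5*.75,interpolation=cv2.INTER_CUBIC))
s=np.load("scene0.npz")["image"]
cv2.imwrite("pics/scenez.png",cv2.resize(s[80:240,255:415],None,fx=3.7,fy=3.7,interpolation=cv2.INTER_CUBIC))
hsv=cv2.cvtColor(im,cv2.COLOR_BGR2HSV)
# coloured blobs in the loader region
for n,lo,hi,z in [("blue",(100,110,60),(125,255,255),.079),("green",(45,80,40),(95,255,255),.03),("orange",(5,120,100),(20,255,255),.03),("red",(170,120,60),(180,255,255),.146),("red0",(0,120,60),(4,255,255),.146)]:
    m=cv2.inRange(hsv,lo,hi); m[:130]=0;m[235:]=0;m[:,:310]=0;m[:,415:]=0
    c,l,st,ce=cv2.connectedComponentsWithStats(m)
    for i in range(1,c):
        if st[i,4]>=2: print(n,np.round(ce[i],1),st[i],np.round(plane(d,ce[i],z),4), d["depth"][int(ce[i][1]),int(ce[i][0])])
E
```

```text
blue [340.2 195.9] [334 195  12   2  14] [ 0.5603 -0.0255  0.079 ] 1.2295429
blue [362.2 195.7] [356 195  13   2  16] [ 0.56   -0.0975  0.079 ] 1.2274777
blue [380.4 195.2] [379 195   4   2   5] [ 0.561  -0.1568  0.079 ] 1.2264011
blue [389.2 194.8] [388 194   3   2   4] [ 0.5621 -0.1859  0.079 ] 1.2565751
green [340.4 138.3] [340 137   2   4   7] [ 0.7641 -0.0336  0.03  ] 1.174413
green [404.9 191.5] [404 189   3   6  16] [ 0.5777 -0.2497  0.03  ] 1.2686743
orange [323.1 192.5] [322 190   4   6  18] [0.5774 0.0285 0.03  ] 1.2749342
red0 [340.5 152. ] [339 150   4   5  11] [ 0.6907 -0.024   0.146 ] 1.1678114
```

View pics/topz.png

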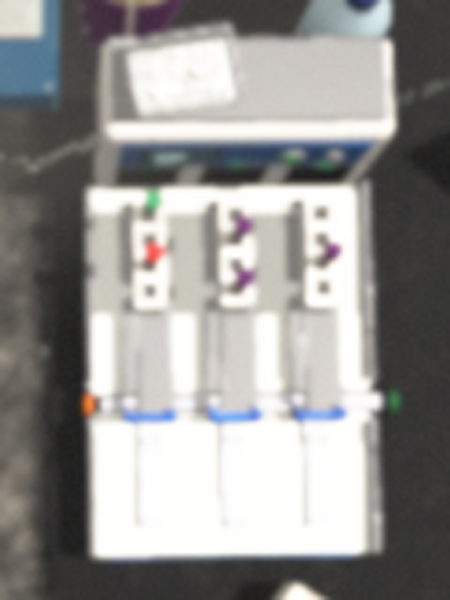

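View pics/scenez.png

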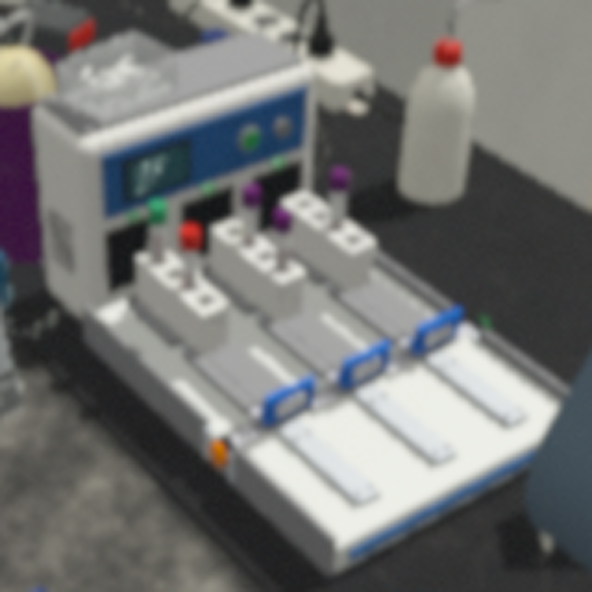

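The red cap is in the left lane's block. The bar's green end stands well out, so it is locked. The top view puts the loader origin near (0.457, -0.100) with yaw about 0. I'll refine that, and also get the tool axes.

```bash
python3 - <<'E'
from station import manip
import numpy as np
from scipy.spatial.transform import Rotation as Ro
from h import *
s=manip.sense(); R=Ro.from_quat(s["tool_rot"]).as_matrix(); print(np.round(R,4), s["tcp_pos"])
print("target shift tool", R.T@(np.array([0.56,-0.33,0.23])-s["tcp_pos"]))
for a in (0,90,180,-90):
    pass
# bed top points from depth cloud
d=np.load("top0.npz"); k=K(d)
v,u=np.mgrid[120:240,300:420]; z=d["depth"][120:240,300:420]
p=cv2.undistortPoints(np.stack([u,v],-1).reshape(-1,1,2).astype(float),k,np.array(d["dist"]))[:,0]
P=np.c_[p,np.ones(len(p))]*z.reshape(-1,1); W=(P-d["t"])@d["R"]
im=d["image"][120:240,300:420].reshape(-1,3)
m=(abs(W[:,2]-.036)<.012)&(im.min(1)>150)&(W[:,0]<.55)
c=W[m]; print(m.sum(), c.min(0),c.max(0), np.median(c[:,2]))
for x0 in np.arange(.44,.56,.02):
    q=c[(c[:,0]>=x0)&(c[:,0]<x0+.02)]
    if len(q): print(round(x0,2),q[:,1].min().round(4),q[:,1].max().round(4))
E
```

```text
[[-1.000e-04  2.317e-01 -9.728e-01]
 [ 1.700e-03 -9.728e-01 -2.317e-01]
 [-1.000e+00 -1.700e-03 -3.000e-04]] [ 0.14483339 -0.60740909  0.2305566 ]
target shift tool [ 0.00099746 -0.17366181 -0.46814528]
2387 [ 0.4395218  -0.22692093  0.02400222] [0.5499606  0.02792622 0.04798954] 0.03780748098553155
0.44 -0.2224 0.0279
0.46 -0.2269 0.0277
0.48 -0.2265 0.0274
0.5 -0.2236 0.0269
0.52 -0.2224 0.0267
0.54 -0.2246 0.0265
```

View pics/wrist0.png

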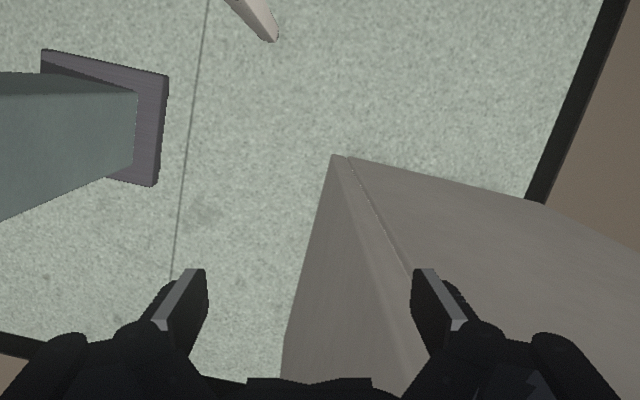

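The wrist view shows only the floor and cabinet edges, with nothing in the way. I'll move to the right of the loader at this height, fingers shut, with the tool squared to the loader.

Request:
{"method": "play_rows", "body": {
  "series": [
    [0,-0.015,-0.04,2],
    [0,-0.031,-0.08,4],
    [0,-0.046,-0.12,6],
    [0,-0.062,-0.165,8],
    [0,-0.077,-0.21,10],
    [0,-0.093,-0.255,12],
    [0,-0.109,-0.3,13.4],
    [0,-0.125,-0.345,13.4],
    [0,-0.142,-0.39,13.4],
    [0,-0.158,-0.43,13.4],
    [0,-0.174,-0.468,13.4],
    [0,-0.174,-0.468,13.4],
    [0,-0.174,-0.468,13.4],
    [0,-0.174,-0.468,13.4]
  ],
  "claw": 0
}}

```text
t: 1.55
tcp_pos: [0.5589, -0.3302, 0.2306]
tool_rot: [-0.707, -0.0, 0.708, 0.001]
force: [-0.3, -0.5, -0.5]
finger_gap: -0.001
```

```bash
python3 - <<'E'
from station import manip, snapshot
import numpy as np
from scipy.spatial.transform import Rotation as Ro
import cv2
s=manip.sense(); print(s["t"],s["tcp_pos"],s["finger_gap"],np.round(Ro.from_quat(s["tool_rot"]).as_matrix(),4).tolist(),np.round(s["force"],2))
d=snapshot("wrist"); np.savez("w1.npz",**d); cv2.imwrite("pics/w1.png",d["image"])
d=snapshot("top"); np.savez("t1.npz",**d); cv2.imwrite("pics/t1.png",d["image"])
E
```

```text
1.55 [ 0.55886876 -0.3301538   0.23062496] -0.0013550679797046563 [[-0.0012, -0.0006, -1.0], [0.0019, -1.0, 0.0006], [-1.0, -0.0019, 0.0012]] [-0.29 -0.51 -0.5 ]
```

View pics/w1.png

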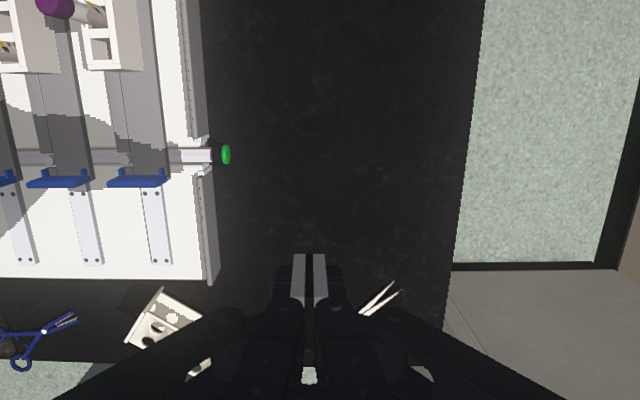

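The wrist view shows the green end at about (226,154), the right lip at (138,180) and the middle lip at (58,180). The free bench to the right is clear. I'll measure these.

```bash
python3 - <<'E'
import numpy as np,cv2
from h import *
d=np.load("w1.npz"); im=d["image"]; hsv=cv2.cvtColor(im,cv2.COLOR_BGR2HSV)
for n,lo,hi,z in [("blue",(100,110,60),(130,255,255),.079),("green",(45,100,60),(85,255,255),.026)]:
    m=cv2.inRange(hsv,lo,hi); m[:130]=0;m[250:]=0;m[:,260:]=0
    c,l,st,ce=cv2.connectedComponentsWithStats(m)
    for i in range(1,c):
        if st[i,4]>=20:
            x,y,w,h,_=st[i]; print(n,np.round(ce[i],1),st[i],np.round(plane(d,ce[i],z),4))
            cols=range(x,x+w)
            if n=="blue":
                for u in (x+1,x+w//2,x+w-2):
                    v=np.where(l[:,u]==i)[0].min(); print("  top edge",u,v,plane(d,(u,v),z).round(4))
            else:
                for v in (y+2,y+h//2,y+h-3):
                    u=np.where(l[v]==i)[0].max(); print("  right edge",u,v,plane(d,(u,v),z).round(4), d["depth"][v,u-1])
E
```

```text
blue [  7.3 177.6] [  0 169  17  18 195] [ 0.5661 -0.0621  0.079 ]
  top edge 1 176 [ 0.5676 -0.0563  0.079 ]
  top edge 8 169 [ 0.5739 -0.0648  0.079 ]
  top edge 15 176 [ 0.5675 -0.0698  0.079 ]
blue [ 57.6 180.1] [ 26 169  64  19 692] [ 0.5635 -0.1091  0.079 ]
  top edge 27 183 [ 0.5611 -0.0797  0.079 ]
  top edge 58 176 [ 0.5673 -0.1103  0.079 ]
  top edge 88 176 [ 0.5671 -0.1379  0.079 ]
blue [136.4 180.3] [107 168  61  19 624] [ 0.5631 -0.1807  0.079 ]
  top edge 108 181 [ 0.5626 -0.1552  0.079 ]
  top edge 137 176 [ 0.5669 -0.1818  0.079 ]
  top edge 166 178 [ 0.5651 -0.2071  0.079 ]
green [225.3 154.1] [221 144  10  21 156] [ 0.5764 -0.2472  0.026 ]
  right edge 228 146 [ 0.5844 -0.2505  0.026 ] 0.34451327
  right edge 229 154 [ 0.5764 -0.2509  0.026 ] 0.34957004
  right edge 229 162 [ 0.5684 -0.2504  0.026 ] 0.34874305
```

The points are consistent: the green face is at (0.576, -0.251), and the bar's x of 0.120 gives an origin x of about 0.457. I'll go down beside the green end.

Request:
{"method": "play_rows", "body": {
  "series": [
    [0.03,0,-0.018,0],
    [0.07,0,-0.018,0],
    [0.11,0,-0.018,0],
    [0.15,0,-0.018,0],
    [0.18,0,-0.018,0],
    [0.2,0,-0.018,0],
    [0.212,0,-0.018,0],
    [0.212,-0.01,-0.018,0],
    [0.212,-0.03,-0.018,0],
    [0.212,-0.045,-0.018,0],
    [0.212,-0.05,-0.018,0],
    [0.212,-0.05,-0.018,0],
    [0.212,-0.05,-0.018,0]
  ]
}}

```text
t: 2.95
tcp_pos: [0.5773, -0.2804, 0.0198]
tool_rot: [0.707, -0.0, -0.707, -0.001]
force: [-0.3, -0.4, -0.4]
finger_gap: -0.005
```

```bash
python3 - <<'E'
from station import manip, snapshot
import cv2,numpy as np
s=manip.sense(); print(s["tcp_pos"],np.round(s["force"],2))
d=snapshot("wrist"); np.savez("w2.npz",**d); cv2.imwrite("pics/w2.png",d["image"])
E
```

```text
[ 0.57728882 -0.28043068  0.01977887] [-0.31 -0.36 -0.44]
```

View pics/w2.png

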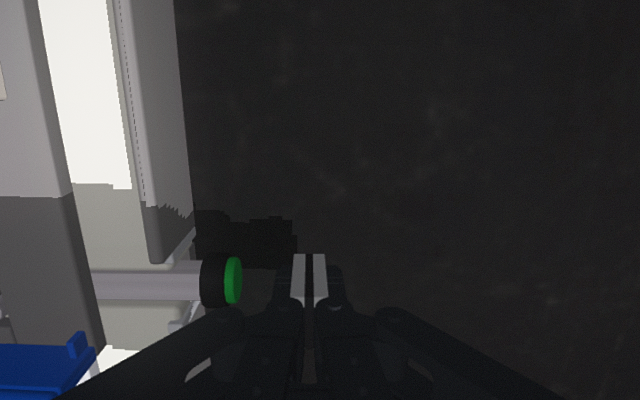

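The green face is at (233,280), level with the shut fingertips at (310,280), and the path is clear. I'll push in stages.

Request:
{"method": "play_rows", "body": {
  "series": [
    [0,-0.006,-0.002,0],
    [0,-0.012,-0.002,0],
    [0,-0.016,-0.002,0],
    [0,-0.02,-0.002,0],
    [0,-0.024,-0.002,0],
    [0,-0.028,-0.002,0],
    [0,-0.031,-0.002,0],
    [0,-0.031,-0.002,0]
  ]
}}

```text
t: 3.8
tcp_pos: [0.5792, -0.2492, 0.0196]
tool_rot: [0.707, -0.0, -0.707, -0.001]
force: [0.4, 0.4, -0.5]
finger_gap: -0.001
```

```bash
python3 - <<'E'
from station import manip, snapshot
import cv2,numpy as np
s=manip.sense(); print(s["tcp_pos"],np.round(s["force"],2))
d=snapshot("wrist"); cv2.imwrite("pics/w3.png",d["image"])
E
```

```text
[ 0.57916116 -0.24918012  0.0195725 ] [ 0.38  0.36 -0.47]
```

View pics/w3.png

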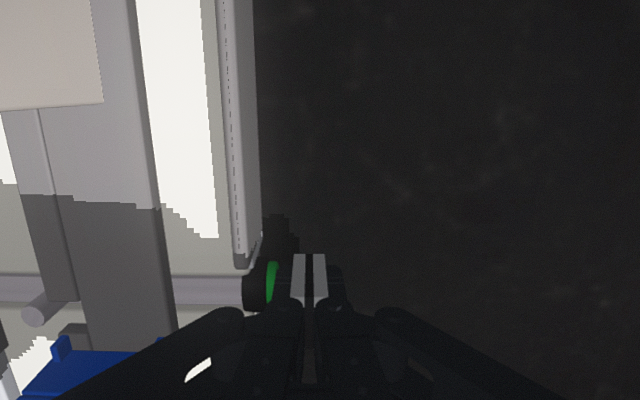

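The green face is at or next to the fingers, with little force on the wrist so far. The collar is not home yet, so I'll keep going.

Request:
{"method": "play_rows", "body": {
  "series": [
    [0,-0.003,0,0],
    [0,-0.006,0,0],
    [0,-0.008,0,0],
    [0,-0.008,0,0]
  ]
}}

```text
t: 4.25
tcp_pos: [0.5795, -0.243, 0.0197]
tool_rot: [0.708, -0.001, -0.707, 0.0]
force: [-1.4, -6.8, -2.0]
finger_gap: -0.001
```

Request:
{"method": "play_rows", "body": {
  "series": [
    [0,-0.002,0,0],
    [0,-0.004,0,0],
    [0,-0.004,0,0]
  ]
}}

```text
t: 4.55
tcp_pos: [0.5796, -0.2429, 0.0199]
tool_rot: [0.708, -0.002, -0.706, 0.004]
force: [-3.7, -12.7, -1.8]
finger_gap: 0.004
```

```bash
python3 - <<'E'
from station import manip, snapshot
import cv2,numpy as np
s=manip.sense(); print(s["tcp_pos"],np.round(s["force"],2))
d=snapshot("wrist"); cv2.imwrite("pics/w4.png",d["image"])
d=snapshot("scene"); cv2.imwrite("pics/s4.png",cv2.resize(d["image"][80:240,255:415],None,fx=3.7,fy=3.7,interpolation=cv2.INTER_CUBIC))
E
```

```text
[ 0.57959135 -0.24285391  0.01993794] [ -3.66 -12.69  -1.78]
```

View pics/w4.png

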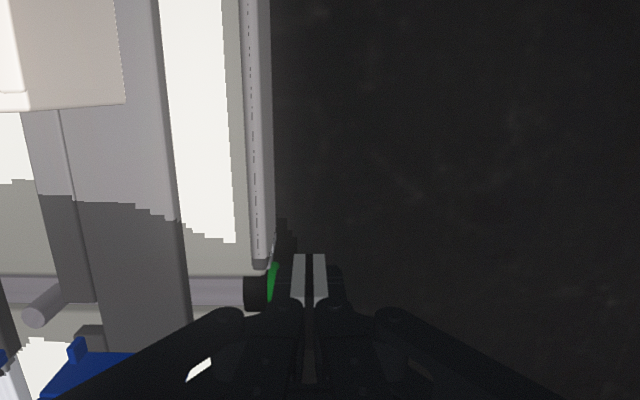

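View pics/s4.png

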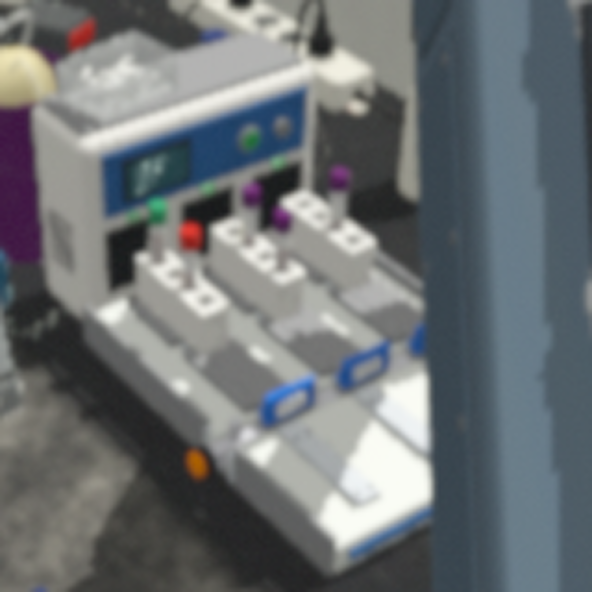

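The scene view shows the orange end now standing well out (195,463). The push stopped solid at 12.7 N, so the bar is over. I'll back off and rise.

Request:
{"method": "play_rows", "body": {
  "series": [
    [0,0.01,0,0],
    [0,0.03,0,0],
    [0,0.05,0,0],
    [-0.03,0.05,0,0],
    [-0.08,0.05,0,0],
    [-0.13,0.05,0,0],
    [-0.17,0.05,0,0],
    [-0.2,0.05,0,0],
    [-0.2,0.05,0,0]
  ]
}}

```text
t: 5.55
tcp_pos: [0.5821, -0.2943, 0.2266]
tool_rot: [0.711, -0.005, -0.703, 0.005]
force: [0.2, 0.5, -0.3]
finger_gap: -0.003
```

Request:
{"method": "play_rows", "body": {
  "series": [
    [0,-0.04,-0.005,0],
    [0,-0.08,-0.01,0],
    [0,-0.12,-0.015,0],
    [0,-0.16,-0.02,0],
    [0,-0.2,-0.02,0],
    [0,-0.24,-0.02,0],
    [0,-0.265,-0.02,0],
    [0,-0.265,-0.02,0],
    [0,-0.265,-0.02,0]
  ]
}}

```text
t: 6.45
tcp_pos: [0.6019, -0.0296, 0.2223]
tool_rot: [0.711, -0.005, -0.703, 0.006]
force: [-0.1, -1.2, 0.4]
finger_gap: -0.0
```

```bash
python3 - <<'E'
from station import manip, snapshot
import cv2,numpy as np
from scipy.spatial.transform import Rotation as Ro
s=manip.sense(); print(s["tcp_pos"],np.round(s["force"],2),np.round(Ro.from_quat(s["tool_rot"]).as_matrix(),4).tolist())
d=snapshot("wrist"); np.savez("w5.npz",**d);cv2.imwrite("pics/w5.png",d["image"])
E
```

```text
[ 0.60194269 -0.02958076  0.22232037] [-0.09 -1.2   0.36] [[0.0116, 0.0013, -0.9999], [-0.0149, -0.9999, -0.0015], [-0.9998, 0.015, -0.0115]]
```

View pics/w5.png

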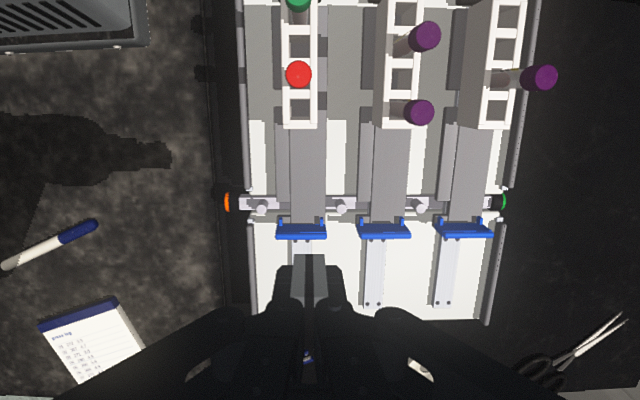

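The wrist view shows the red cap at (298,74) in the left carrier and all three lips in line (row about 228). The orange end is out at (227,202) and the green end is in at (503,202). Measuring now.

```bash
python3 - <<'E'
import numpy as np,cv2
from h import *
d=np.load("w5.npz"); im=d["image"]; hsv=cv2.cvtColor(im,cv2.COLOR_BGR2HSV)
for n,lo,hi,z in [("blue",(100,110,60),(130,255,255),.079),("orange",(5,150,100),(20,255,255),.026),("green",(45,100,40),(85,255,255),.026)]:
    m=cv2.inRange(hsv,lo,hi); m[:180]=0;m[250:]=0;m[:,:200]=0
    c,l,st,ce=cv2.connectedComponentsWithStats(m)
    for i in range(1,c):
        if st[i,4]>=15:
            x,y,w,h,_=st[i]; print(n,st[i],np.round(plane(d,ce[i],z),4))
            if n=="blue":
                u=x+w//2; v=np.where(l[:,u]==i)[0]; print("  rear top",u,v.min(),v.max(),plane(d,(u,v.min()),z).round(4))
                print("   ends",plane(d,(x,v.min()),z).round(4),plane(d,(x+w-1,v.min()),z).round(4))
            else: print("  edges",plane(d,(x,ce[i][1]),z).round(4),plane(d,(x+w,ce[i][1]),z).round(4))
E
```

```text
blue [275 217  52  23 799] [ 0.5648 -0.0248  0.079 ]
  rear top 301 224 239 [ 0.5712 -0.0252  0.079 ]
   ends [ 0.5713 -0.0028  0.079 ] [ 0.5711 -0.0468  0.079 ]
blue [357 217  54  22 737] [ 0.5649 -0.0964  0.079 ]
  rear top 384 224 238 [ 0.5709 -0.0973  0.079 ]
   ends [ 0.571  -0.0737  0.079 ] [ 0.5708 -0.1202  0.079 ]
blue [435 216  59  23 808] [ 0.5653 -0.1692  0.079 ]
  rear top 464 224 237 [ 0.5705 -0.1683  0.079 ]
   ends [ 0.5707 -0.1423  0.079 ] [ 0.5703 -0.1947  0.079 ]
orange [224 193   6  19  82] [0.5754 0.0499 0.026 ]
  edges [0.5754 0.0523 0.026 ] [0.5754 0.0462 0.026 ]
green [501 193   5  17  47] [ 0.5754 -0.2328  0.026 ]
  edges [ 0.5754 -0.2301  0.026 ] [ 0.5754 -0.2355  0.026 ]
```

The left lip's rear face is at x about 0.565-0.571, y about -0.025. The bar ends agree with 20 mm of travel (orange face y 0.052). The block front should be near 0.655, so going down at x 0.602 is clear both ways.

Request:
{"method": "play_rows", "body": {
  "series": [
    [0.02,-0.007,0,0],
    [0.05,-0.007,0,0],
    [0.08,-0.007,0,0],
    [0.11,-0.007,0,0],
    [0.13,-0.007,0,0],
    [0.145,-0.007,0,0],
    [0.155,-0.007,0,0],
    [0.16,-0.007,0,0],
    [0.16,-0.007,0,0]
  ]
}}

```text
t: 7.4
tcp_pos: [0.6041, -0.0262, 0.0622]
tool_rot: [0.711, -0.006, -0.703, 0.005]
force: [0.1, 0.5, 1.0]
finger_gap: -0.003
```

```bash
python3 - <<'E'
from station import manip, snapshot
import cv2,numpy as np
s=manip.sense(); print(s["tcp_pos"],np.round(s["force"],2))
d=snapshot("wrist"); np.savez("w6.npz",**d);cv2.imwrite("pics/w6.png",d["image"])
d=snapshot("scene"); cv2.imwrite("pics/s6.png",cv2.resize(d["image"][80:240,255:415],None,fx=3.7,fy=3.7,interpolation=cv2.INTER_CUBIC))
E
```

```text
[ 0.60413861 -0.02617777  0.06220925] [0.07 0.54 1.  ]
```

View pics/w6.png

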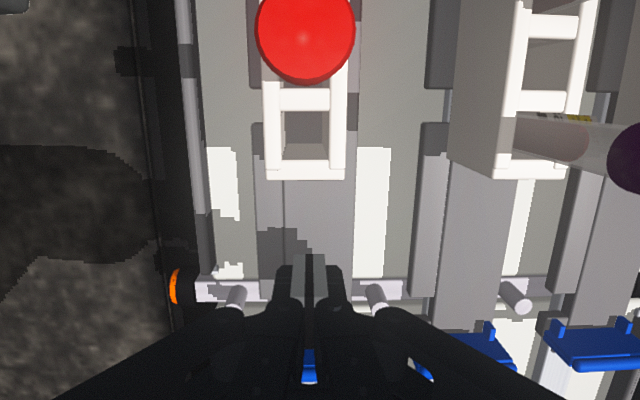

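View pics/s6.png

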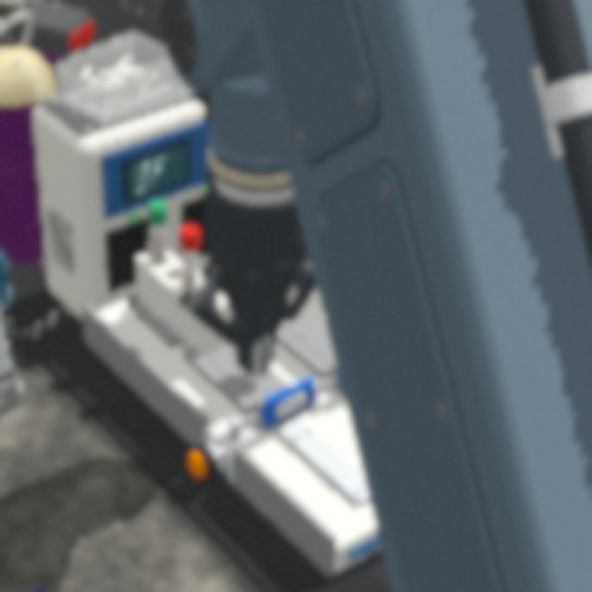

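The fingertips are behind the left blue lip, over the plate, and clear of the block and the red cap. I'll draw towards the robot.

Request:
{"method": "play_rows", "body": {
  "series": [
    [0,0,0.01,0],
    [0,0,0.018,0],
    [0,0,0.024,0],
    [0,0,0.03,0],
    [0,0,0.036,0],
    [0,0,0.043,0],
    [0,0,0.05,0],
    [0,0,0.057,0],
    [0,0,0.064,0],
    [-0.001,0,0.071,0],
    [-0.001,0,0.078,0],
    [-0.001,0,0.085,0],
    [-0.001,0,0.092,0],
    [-0.001,0,0.099,0],
    [-0.001,0,0.105,0],
    [-0.001,0,0.11,0],
    [-0.001,0,0.115,0],
    [-0.001,0,0.118,0],
    [-0.001,0,0.12,0],
    [-0.001,0,0.12,0]
  ]
}}

```text
t: 9.5
tcp_pos: [0.484, -0.0258, 0.0624]
tool_rot: [0.711, -0.005, -0.703, 0.005]
force: [1.0, -0.5, 1.1]
finger_gap: -0.0
```

```bash
python3 - <<'E'
from station import manip, snapshot
import cv2,numpy as np
s=manip.sense(); print(s["tcp_pos"],np.round(s["force"],2))
d=snapshot("wrist"); np.savez("w7.npz",**d);cv2.imwrite("pics/w7.png",d["image"])
d=snapshot("scene"); cv2.imwrite("pics/s7.png",cv2.resize(d["image"][80:240,255:415],None,fx=3.7,fy=3.7,interpolation=cv2.INTER_CUBIC))
E
```

```text
[ 0.48401267 -0.02583991  0.06243416] [ 0.98 -0.54  1.06]
```

View pics/w7.png

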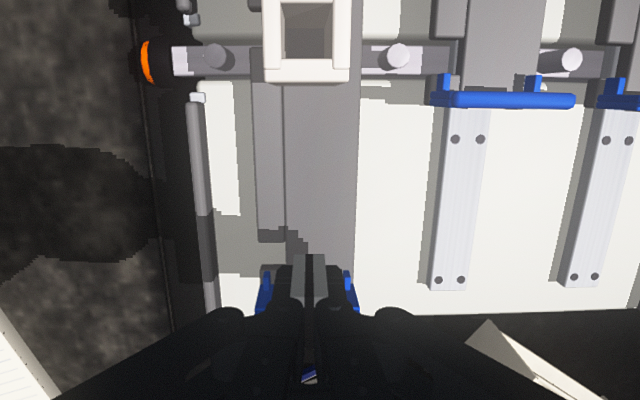

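View pics/s7.png

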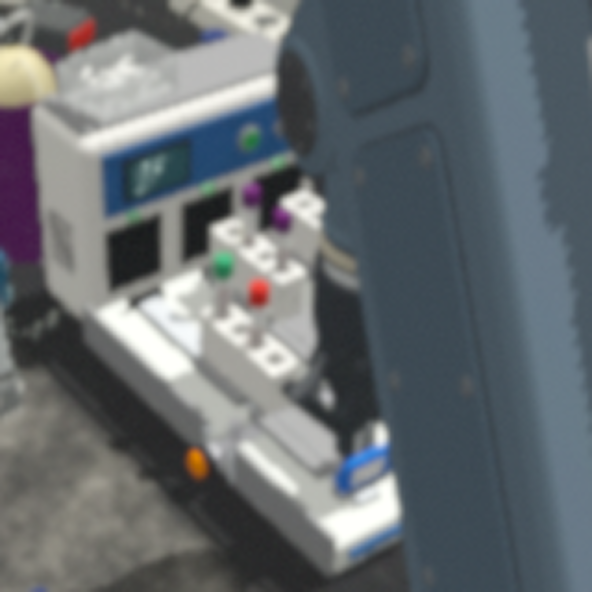

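The left carrier is coming out on its own, and the tubes are upright. I'll carry on gently to the stop.

Request:
{"method": "play_rows", "body": {
  "series": [
    [0,0,0.003,0],
    [0,0,0.006,0],
    [0,0,0.008,0],
    [0,0,0.01,0],
    [0,0,0.01,0]
  ]
}}

```text
t: 10.1
tcp_pos: [0.4736, -0.0257, 0.0622]
tool_rot: [0.711, -0.005, -0.703, 0.005]
force: [1.2, 0.9, 1.3]
finger_gap: 0.003
```

Request:
{"method": "play_rows", "body": {
  "series": [
    [0,0,0.002,0],
    [0,0,0.004,0],
    [0,0,0.005,0],
    [0,0,0.005,0]
  ]
}}

```text
t: 10.5
tcp_pos: [0.4735, -0.0259, 0.0624]
tool_rot: [0.715, -0.006, -0.699, 0.005]
force: [9.5, 6.2, -5.2]
finger_gap: -0.001
```

It stopped solid at x 0.4735, as predicted (lip rear 0.463 + half finger 0.011). I'll clear the lip and rise.

Request:
{"method": "play_rows", "body": {
  "series": [
    [0,0,-0.005,0],
    [0,0,-0.01,0],
    [-0.03,0,-0.01,0],
    [-0.07,0,-0.01,0],
    [-0.11,0,-0.01,0],
    [-0.15,0,-0.01,0],
    [-0.16,0,-0.01,0],
    [-0.16,0,-0.01,0]
  ]
}}

```text
t: 11.3
tcp_pos: [0.4801, -0.0235, 0.2239]
tool_rot: [0.716, -0.007, -0.699, 0.005]
force: [-0.2, 0.1, -1.0]
finger_gap: 0.0
```

```bash
python3 - <<'E'
from station import manip, snapshot
import cv2,numpy as np
from scipy.spatial.transform import Rotation as Ro
from h import *
s=manip.sense(); print(s["tcp_pos"],np.round(s["force"],2),np.round(Ro.from_quat(s["tool_rot"]).as_matrix(),4).tolist())
d=snapshot("wrist"); np.savez("w8.npz",**d);cv2.imwrite("pics/w8.png",d["image"])
im=d["image"]; hsv=cv2.cvtColor(im,cv2.COLOR_BGR2HSV)
m=cv2.inRange(hsv,(5,150,100),(20,255,255)); c,l,st,ce=cv2.connectedComponentsWithStats(m)
for i in range(1,c):
    if st[i,4]>15: print(st[i],plane(d,ce[i],.026),plane(d,(st[i][0],ce[i][1]),.026))
E
```

```text
[ 0.48012676 -0.02351857  0.22390972] [-0.18  0.05 -1.04] [[0.0241, -0.0021, -0.9997], [-0.0167, -0.9999, 0.0017], [-0.9996, 0.0167, -0.0241]]
[223  65   5  22  84] [0.57650932 0.04984239 0.026     ] [0.57652397 0.05143716 0.026     ]
```

View pics/w8.png

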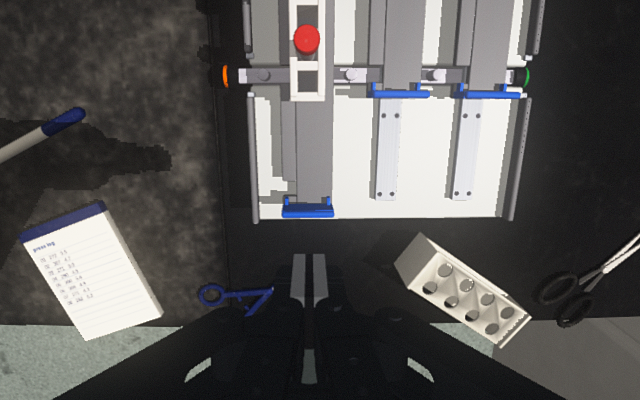

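The wrist view shows the left carrier out alone with its lip at (308,210), and the other two lips home at row 94. The orange end is at (225,76) and the marker and pad are well to the left. For the orange push I'll turn the tool 90° so the gripper's knuckles stay away from the drawn-out tube block. I'm checking the joint 6 range and the marker's clearance first.

```bash
python3 - <<'E'
from station import manip
import numpy as np
from h import *
print(np.round(manip.sense()["q"],3))
d=np.load("w8.npz")
for uv in [(85,112),(155,315),(105,205)]: print(uv,plane(d,uv,.01))
E
```

```text
[-0.276  0.338  1.813 -0.011  0.967  1.303]
(85, 112) [0.54512816 0.19503334 0.01      ]
(155, 315) [0.3137156  0.15348707 0.01      ]
(105, 205) [0.44865321 0.18982849 0.01      ]
```

```bash
python3 - <<'E'
from station import manip
import numpy as np
from scipy.spatial.transform import Rotation as Ro
from h import *
s=manip.sense(); d=np.load("w8.npz"); T=Ro.from_quat(s["tool_rot"]).as_matrix()
C=-d["R"].T@d["t"]; print("cam in tool",T.T@(C-s["tcp_pos"]))
v,u=np.mgrid[240:400,0:640]; z=d["depth"][240:400]
p=cv2.undistortPoints(np.stack([u,v],-1).reshape(-1,1,2).astype(float),K(d),np.array(d["dist"]))[:,0]
W=(np.c_[p,np.ones(len(p))]*z.reshape(-1,1)-d["t"])@d["R"]
P=(W-s["tcp_pos"])@T; P=P[(z.ravel()>0)&(W[:,2]>.1)]
for a in np.arange(-.15,.0,.01):
    q=P[(P[:,0]>=a)&(P[:,0]<a+.01)]
    if len(q)>3: print(round(a,2),len(q),"y",q[:,1].min().round(4),q[:,1].max().round(4),"z",q[:,2].min().round(4),q[:,2].max().round(4))
E
```

```text
cam in tool [-0.14419987  0.00035064 -0.07827093]
-0.09 5238 y -0.0588 0.0597 z -0.0188 -0.0089
-0.08 9846 y -0.0569 0.0569 z -0.0188 0.0006
-0.07 6028 y -0.0478 0.0487 z -0.0185 0.0092
-0.06 7952 y -0.0398 0.0405 z -0.0148 0.0122
-0.05 2212 y -0.0323 0.0329 z -0.0151 0.0114
-0.04 1263 y -0.0133 0.0139 z -0.0122 0.0115
-0.03 937 y -0.0133 0.0141 z -0.0123 -0.0063
-0.02 758 y -0.0132 0.014 z -0.0124 -0.0063
-0.01 214 y -0.0118 0.012 z -0.0123 -0.0065
```

The shut knuckles reach ±59 mm along the jaw axis, so an unrotated push would come close to the red tube. A turn of -90° stays within joint 6's range and puts the narrow side and the camera on the free left. I'll move and turn at height.

Request:
{"method": "play_rows", "body": {
  "series": [
    [0,-0.02,0,-8],
    [0,-0.04,0,-16],
    [0,-0.06,-0.01,-24],
    [0,-0.08,-0.02,-32],
    [0,-0.1,-0.03,-40],
    [0,-0.115,-0.05,-48],
    [0,-0.124,-0.07,-56],
    [0,-0.124,-0.085,-64],
    [0,-0.124,-0.092,-72],
    [0,-0.124,-0.092,-80],
    [0,-0.124,-0.092,-88],
    [0,-0.124,-0.092,-90],
    [0,-0.124,-0.092,-90],
    [0,-0.124,-0.092,-90]
  ]
}}

```text
t: 12.75
tcp_pos: [0.5702, 0.1004, 0.2202]
tool_rot: [0.501, 0.491, -0.501, 0.507]
force: [-0.2, -1.0, 0.4]
finger_gap: -0.003
```

```bash
python3 - <<'E'
from station import manip, snapshot
import cv2,numpy as np
from scipy.spatial.transform import Rotation as Ro
from h import *
s=manip.sense(); print(s["tcp_pos"],np.round(s["q"],2),np.round(Ro.from_quat(s["tool_rot"]).as_matrix(),4).tolist())
d=snapshot("wrist"); np.savez("w9.npz",**d);cv2.imwrite("pics/w9.png",d["image"])
im=d["image"]; hsv=cv2.cvtColor(im,cv2.COLOR_BGR2HSV)
m=cv2.inRange(hsv,(5,150,100),(20,255,255)); c,l,st,ce=cv2.connectedComponentsWithStats(m)
for i in range(1,c):
    if st[i,4]>15: print(st[i],plane(d,ce[i],.026))
E
```

```text
[0.57022243 0.10043122 0.22022652] [-0.01  0.47  1.57 -0.02  1.08  0.  ] [[0.0165, 0.9999, -0.0031], [-0.0158, -0.0029, -0.9999], [-0.9997, 0.0165, 0.0157]]
[303 217  19  10 156] [0.57608969 0.04761872 0.026     ]
```

View pics/w9.png

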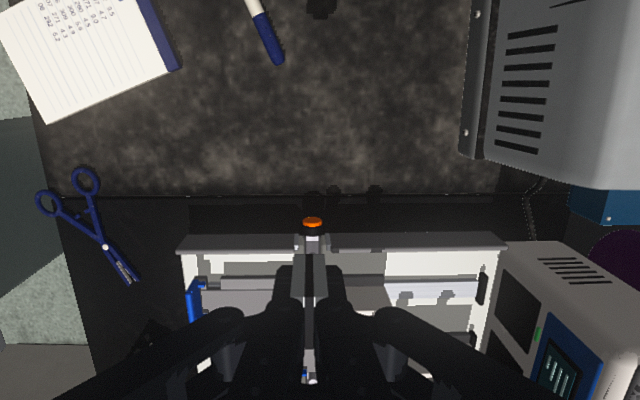

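The orange face is at (312,222), x 0.576, and the bench under the fingers is clear. Going down beside it.

Request:
{"method": "play_rows", "body": {
  "series": [
    [0.03,0.003,0,0],
    [0.07,0.003,0,0],
    [0.11,0.003,0,0],
    [0.145,0.003,0,0],
    [0.17,0.003,0,0],
    [0.187,0.003,0,0],
    [0.196,0.003,0,0],
    [0.196,0.003,0,0],
    [0.196,0.003,0,0]
  ]
}}

```text
t: 13.7
tcp_pos: [0.5773, 0.0973, 0.0252]
tool_rot: [0.501, 0.491, -0.5, 0.508]
force: [0.7, -0.2, -1.2]
finger_gap: -0.002
```

Request:
{"method": "play_rows", "body": {
  "series": [
    [0,0,0.006,0],
    [0,0,0.012,0],
    [0,0,0.018,0],
    [0,0,0.024,0],
    [0,0,0.029,0],
    [0,0,0.034,0],
    [0,0,0.039,0],
    [0,0,0.044,0],
    [0,0,0.047,0],
    [0,0,0.048,0],
    [0,0,0.048,0]
  ]
}}

```text
t: 14.8
tcp_pos: [0.5772, 0.0492, 0.0259]
tool_rot: [0.501, 0.491, -0.5, 0.508]
force: [0.6, 0.2, -0.2]
finger_gap: -0.004
```

```bash
python3 - <<'E'
from station import manip, snapshot
import cv2,numpy as np
s=manip.sense(); print(s["tcp_pos"],np.round(s["force"],2))
d=snapshot("wrist"); cv2.imwrite("pics/w10.png",d["image"])
d=snapshot("top"); cv2.imwrite("pics/t10.png",cv2.resize(d["image"][85:245,300:420],None,fx=3.7,fy=3.7,interpolation=cv2.INTER_CUBIC))
E
```

```text
[0.57718821 0.04915341 0.02591127] [ 0.62  0.24 -0.2 ]
```

View pics/w10.png

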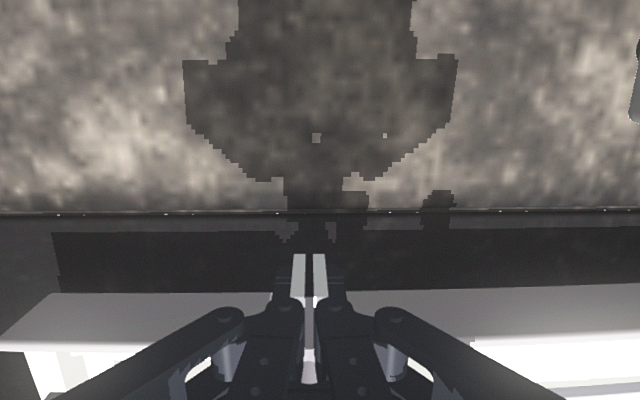

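View pics/t10.png

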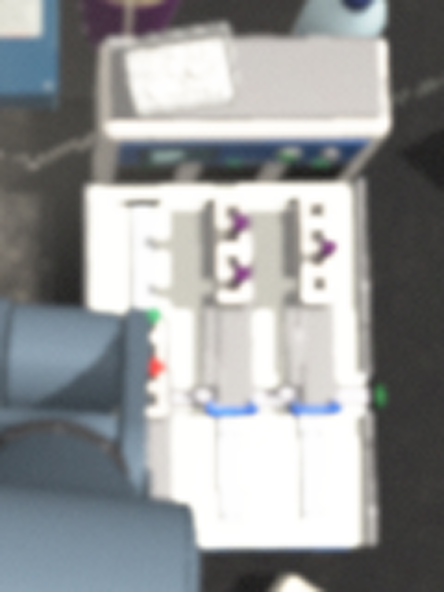

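The bar is most of the way back and the green end is coming out at (380,396). The red cap at (155,366) is untouched. Continuing to the stop.

Request:
{"method": "play_rows", "body": {
  "series": [
    [0,0,0.003,0],
    [0,0,0.005,0],
    [0,0,0.007,0],
    [0,0,0.007,0]
  ]
}}

```text
t: 15.3
tcp_pos: [0.5771, 0.0419, 0.026]
tool_rot: [0.501, 0.491, -0.5, 0.508]
force: [-0.4, 0.5, -1.4]
finger_gap: 0.001
```

Request:
{"method": "play_rows", "body": {
  "series": [
    [0,0,0.002,0],
    [0,0,0.003,0],
    [0,0,0.003,0]
  ]
}}

```text
t: 15.6
tcp_pos: [0.5771, 0.0411, 0.0261]
tool_rot: [0.502, 0.491, -0.5, 0.507]
force: [0.1, 10.6, -0.4]
finger_gap: 0.002
```

It stopped solid at 10.6 N, after the expected travel. I'll back off, rise and check.

Request:
{"method": "play_rows", "body": {
  "series": [
    [0,0,-0.01,0],
    [0,0,-0.03,0],
    [0,0,-0.05,0],
    [0,0,-0.055,0],
    [-0.03,0,-0.055,0],
    [-0.08,0,-0.055,0],
    [-0.13,0,-0.055,0],
    [-0.18,0,-0.055,0],
    [-0.22,0,-0.055,0],
    [-0.22,0,-0.055,0]
  ]
}}

```text
t: 16.6
tcp_pos: [0.5772, 0.0983, 0.2523]
tool_rot: [0.506, 0.487, -0.496, 0.51]
force: [0.2, -0.2, -0.7]
finger_gap: -0.002
```

Request:
{"method": "play_rows", "body": {
  "series": [
    [0,-0.03,-0.03,0],
    [0,-0.07,-0.05,0],
    [0,-0.1,-0.08,0],
    [0,-0.1,-0.12,0],
    [0,-0.1,-0.16,0],
    [0,-0.1,-0.2,0],
    [0,-0.1,-0.2,0],
    [0,-0.1,-0.2,0]
  ]
}}

```text
t: 17.4
tcp_pos: [0.4774, 0.2986, 0.2451]
tool_rot: [0.504, 0.488, -0.497, 0.511]
force: [-0.6, -1.6, -0.2]
finger_gap: 0.003
```

```bash
python3 - <<'E'
from station import manip, snapshot
import cv2,numpy as np
from h import *
s=manip.sense(); print(s["t"],s["tcp_pos"],np.round(s["force"],2))
d=snapshot("top"); np.savez("t11.npz",**d); im=d["image"]
cv2.imwrite("pics/t11.png",cv2.resize(im[85:285,190:420],None,fx=2.9,fy=2.9,interpolation=cv2.INTER_CUBIC))
e=snapshot("scene"); cv2.imwrite("pics/s11.png",cv2.resize(e["image"][80:240,255:415],None,fx=3.7,fy=3.7,interpolation=cv2.INTER_CUBIC))
for nm,D in (("before",np.load("top0.npz")),("after",d)):
    hsv=cv2.cvtColor(D["image"],cv2.COLOR_BGR2HSV)
    for n,lo,hi,z in [("blue",(100,110,60),(125,255,255),.079),("green",(45,80,40),(95,255,255),.026),("orange",(5,120,100),(20,255,255),.026)]:
        m=cv2.inRange(hsv,lo,hi); m[:185]=0;m[235:]=0;m[:,:315]=0;m[:,415:]=0
        c,l,st,ce=cv2.connectedComponentsWithStats(m)
        for i in range(1,c):
            if st[i,4]>=4: print(nm,n,st[i],np.round(plane(D,ce[i],z),4))
E
```

```text
17.4 [0.47740279 0.29860245 0.24508404] [-0.57 -1.62 -0.24]
before blue [334 195  12   2  14] [ 0.5603 -0.0255  0.079 ]
before blue [356 195  13   2  16] [ 0.56   -0.0975  0.079 ]
before blue [379 195   4   2   5] [ 0.561  -0.1568  0.079 ]
before blue [388 194   3   2   4] [ 0.5621 -0.1859  0.079 ]
before green [404 189   3   6  16] [ 0.5781 -0.2507  0.026 ]
before orange [322 190   4   6  18] [0.5778 0.0284 0.026 ]
after blue [356 195  13   2  17] [ 0.5602 -0.098   0.079 ]
after blue [379 195   5   2   6] [ 0.5611 -0.1583  0.079 ]
after blue [387 194   5   2   6] [ 0.5619 -0.1856  0.079 ]
after green [404 189   3   6  15] [ 0.5785 -0.2505  0.026 ]
after orange [322 190   4   5  15] [0.5793 0.0279 0.026 ]
```

View pics/t11.png

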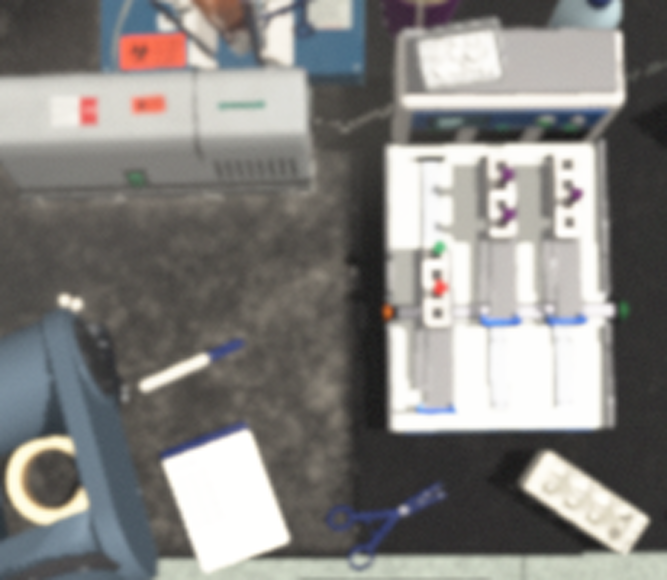

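View pics/s11.png

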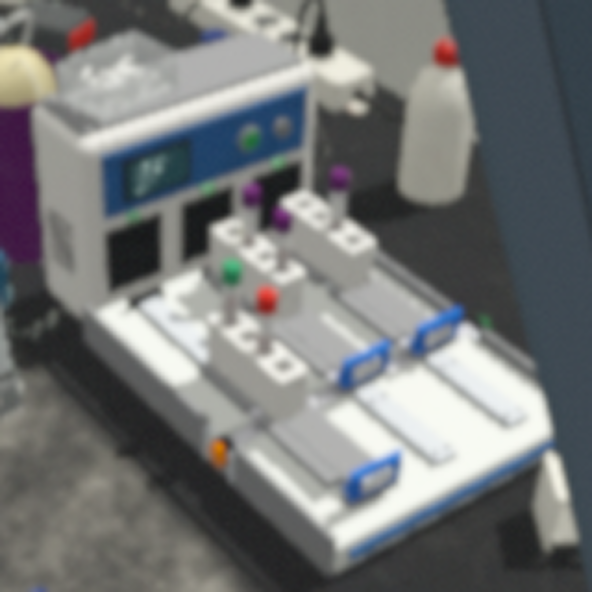

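The left carrier is out with both its tubes upright. The middle and right lips and both bar ends are back at their starting positions, and the bench items are undisturbed. Handing in.

```bash
python3 -c "
from station import manip
print(manip.sign_off())"
```

```text
the job is handed in; nothing more can be done
None
```

The left carrier, which holds the red-capped tube, is drawn out to its stop and the bar is locked again; I handed the job in at about 17.4 s of the 64 s allowed. I pushed the green end in until it stopped at about 13 N. I then hooked the shut fingertips behind the left blue lip and drew the carrier until it stopped at about 10 N. Last, I pushed the orange end in with the tool turned 90° to keep the gripper clear of the red tube, until it stopped at about 11 N.

**Last checks:**
- **Lock bar:** in the top view the green and orange ends are back at their starting positions to about 1.5 mm.
- **Other carriers:** the middle and right lips moved by less than about 2 mm, so both are still home.
- **Tubes:** all five stand upright in their wells, and nothing showed contact with the robot.
- **Bench:** the marker, pad and tape look as they lay at the start, judged by eye rather than measured.

**One disagreement:** the wrist camera put the rear of the lip at x 0.571, while the bar position and top view gave about 0.562. I allowed clearance for both. The carrier stopped where the 0.562 estimate predicted.

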